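Hang a chassis plate on the jig tree

ROBOT

A 7-joint arm with a two-finger parallel gripper is mounted at the origin on the work surface. World frame = base frame: x ahead of the robot, y to its left, z up, the work surface at z = 0. Lengths are in m, angles in degrees, forces in N, time in s.
With the tool pointing down it reaches from about 0.35 to 0.775 m from the base axis. Payload 3.1 kg.
Tool frame: the origin (TCP) lies on the centre line of the jaws, within the pads' length; the fingertips stand 17 mm ahead of it and the grasp point (between the pads) lies 2 mm behind it (robot.tip_reach is the distance from the TCP to the fingertips, in m); z points along the fingers, y is the direction in which the jaws open and shut (so a half turn about z gives the same grasp; the last joint's range is limited). The gripper opens to 85 mm and grips with 20 to 120 N. Pads are 22 mm wide; open, the fingers measure 114 mm over their backs; the gripper's body (76 mm by 85 mm) begins 54 mm behind the grasp point. The pads swing forward as they close: fully open they stand 13 mm farther back than shut.
Start: joints at [67.053, 17.813, 0.802, 86.603, -0.252, 75.585, -1.558], TCP at [0.193, -0.515, 0.248] pointing down, gripper open.
Joint ranges: [-154.91, 154.91], [-16.99, 109.72], [-72.82, 74.43], [7.12, 147.25], [-82.49, 262.49], [11.32, 116.49], [-174.64, 174.64]. Speed limits (degrees/s): [159.86, 159.86, 180, 180, 180, 180, 180].

INTERFACE

Orientations are given as [roll, pitch, yaw] about the fixed x, y, z axes, in that order (R = Rz(yaw) Ry(pitch) Rx(roll)).
In Python, from station import robot, fingers, vision, workorder, recognise gives the robot as it stands. Calls block until the motion is done:
- robot.move_to(position, orientation): joint-space move of the TCP to a pose.
- robot.line_to(position, orientation=None, velocity=0.15, f_stop=None): straight line of the TCP; orientation=None keeps the orientation; velocity is the mean speed in m/s. With f_stop (N) it stops when the force on the tool has changed by that much, and returns True; else False.
- robot.move_j(angles): joint-space move.
- fingers.gripper_to(opening, force=None): opening from 0.0 (shut) to 1.0 (fully open); force is the grip in N (None keeps the last); returns when the fingers have stopped.
- robot.pause(seconds).
- robot.inverse_kinematics(position, orientation): joint angles nearest the present ones, or None.
- vision.grab_frame(name): name is "scene" or "top" or "wrist"; returns the picture (384x512x3 uint8, red, green, blue); there is no depth.
- vision.calibration(name): a dict with "mtx" (3x3 intrinsics, pixels), "extrinsics" (4x4, takes a point from world to camera coordinates); the wrist camera has in their place "T_tool_cam" (4x4, takes a point from camera to tool coordinates, whose origin is the TCP and whose axes are the flange's). Camera axes: x right, y up, looking along -z (the intrinsics and any distortion apply to the point x, -y, -z); pixel columns grow to the right and rows downward; lengths in m; the calibration is good to about 2 mm. A picture is of the moment at which its call begins: read the wrist's pose just before it. calibration takes no time and is no camera call.
A pose or a line that the arm cannot do raises robot.PlanningError and nothing moves.
- workorder.close_job(): hands the job in, once; it reports no verdict.
Trained networks look in the newest picture that a camera, given by its name, has taken for a name from the list of things; names that differ only in an ending like _2 or _b are one class to them, and where a whole thing is asked for, a point or a joint stands for the part that bears it (a point fixed in the world has none). Each returns a list of dicts, best first, with "p" (0 to 1); they miss things now and then, are a little off and sometimes report something else, mostly with a low value. They report only what shows in the picture. A call takes as long as a camera call. They do not tell look-alikes from the thing itself.
- recognise(label, camera): "rect" ([centre column, centre row, width, height] in pixels, round what is visible of it).
Readings, each from a call of its own:
- robot.current_time_s(): time.
- robot.current_joint_positions(): joint angles.
- robot.current_dq(): joint speeds.
- robot.current_joint_torque(): joint torques, N m.
- robot.current_tool_pos(): TCP position.
- robot.current_eef_rot(): TCP orientation.
- robot.current_contact_force(): force on the tool from outside, world axes, zero at the start.
- robot.current_torque(): the same for the moment, N m.
- robot.current_finger_gap(): opening from 0.0 (shut) to 1.0 (fully open).
Only numpy, scipy, OpenCV 4.12 (cv2) and the standard library are available. Lean on these libraries where they do the work, as an engineer would, in place of code of your own. Each camera call takes 0.05 s, during which the arm holds its last target.

TASK

Turn the jig tree until its empty branch points back towards the robot's side of the bench. Then lift the chassis plate out of the wooden rack and hang it by its rectangular window on that branch, with the plate hanging plumb behind the turned-up tip and the branch still pointing towards the robot. Leave the other three plates hanging, and do not disturb the parts bin, the speaker frame, the fuse holder or the belt clip.

Things in the scene. Friction and masses are not known exactly. Their poses are not given: they have to be found in the camera images.
- tree_base: fixed base of the jig tree: grey cast disc 170 mm across, 14 mm thick, with a cone and post rising inside the hub. Origin on the tree's vertical axis at bench height; its axes are always parallel to the world's.
- tree: turning part of the jig tree, origin on its vertical axis at bench height. Turns about z either way without stops; friction (0.08 N m, about 0.8 N at a branch) holds it where left. Green hub 34 mm across. Four equal level branches at 90 degrees, along its own -x (the EMPTY one), -y, +x and +y: each a hairpin of two 6 mm rods, 38 mm wide overall, rod centres 190 mm high.
- branch_tip (a point): top of the turned-up tip of the empty branch, 134 mm from the tree's axis, 205 mm high. The rods run level from the hub to 130 mm from the axis, then turn up and are joined by a cross rod 12 mm higher; the tip's outside is 137 mm from the axis. Below each branch, within 37 mm of the axis, is a short brace.
- branch_mid (a point): the place on the empty branch where a plate is to hang: midway between its two rods, level with the rods' tops (193 mm high), 85 mm from the tree's axis
- plate: loose aluminium chassis plate, 0.1 kg, upright in the rack's middle slot, underside 7 mm above the bench. Origin: centre of its underside. 100 mm wide (y), 120 tall (z), 14 deep (x): a 3 mm sheet at x -7 to -4 mm (side with two round valve sockets, facing about world -x at the start), top and bottom edges folded back to x +7 mm as full-width lips; pinch the top edge across its 14 mm.
- plate_eye (a point): middle of the top edge of that plate's rectangular window (plate frame x -5.5, y 0, z 88 mm), the edge that rests on the rods when hung. The window goes right through the sheet: 54 mm wide (y -27 to 27), 30 mm tall (z 58 to 88); its top edge is 32 mm below the plate's top.
- plate_a: an equal plate already hanging on the tree's -y branch, underside 105 mm high, its sheet 90.5 mm out from the tree's axis and facing outwards
- plate_b: an equal plate already hanging on the tree's +x branch, likewise
- plate_c: an equal plate already hanging on the tree's +y branch, likewise
- rack: fixed open dark wooden rack, 90 mm (its x) by 120 mm (its y), 52 mm high, walls and floor 7 mm; two dividers across x make three slots, each about 20 mm wide in x and 106 mm long in y, 45 mm deep. Origin at the centre of its underside. The plate stands in the middle slot; the others are empty.
- bin_lip (a point): front lip of the olive sheet-metal tilting parts bin (120 x 134 x 56 mm, on a grey pivot bracket, in all under 120 mm high) that stands beyond the work: leave alone
- speaker_frame: cream speaker cone frame lying on the cork, 104 mm across, 36 mm high, origin at the centre of its underside: leave alone
- fuse_holder: squat glass fuse holder standing on the cork, 40 mm across, 33 mm high, origin at the centre of its underside: leave alone
- belt_clip: black plastic belt clip lying on the cork, 60 x 24 x 15 mm, origin at the centre of its underside: leave alone
- tree_knob (a point): middle of the top of the round black knob on the hub: 36 mm across, from 200 to 222 mm high, fixed to the tree and turning with it
There are look-alikes about, which are no part of the job. Leave any green or turquoise look-alike of the plate_a alone.

How it is judged (in metres and radians):
On the way:
1. the empty branch has been turned to point towards the robot's side (within 40 degrees of -x), the plate still being away from the tree (x of branch_tip in the frame of tree_base below -0.103 m and horizontal distance between plate and tree_base above 0.15 m), for 0.2 s.
At the end, for the whole second after the job is handed in: Plate at rest on the empty branch's rods by its window's top edge: edge 187-201 mm high, 38-130 mm from the tree's axis, within 14 mm of the branch's middle line; tilt under 0.2 rad. Branch within 40 degrees of -x, tree still. Other three plates still hanging upright, undersides above 95 mm (x of plate_eye in the frame of tree between -0.13 and -0.038 m and y of plate_eye in the frame of tree between -0.014 and 0.014 m and z of plate_eye in the frame of tree between 0.187 and 0.201 m and angle between plate's own z axis and vertical below 0.2 rad and contact force between plate and tree above 0.3 N and x of branch_tip in the frame of tree_base below -0.103 m and height (world z) of each of plate_a, plate_b, plate_c above 0.095 m and angle between each of plate_a, plate_b, plate_c's own z axis and vertical below 0.25 rad and linear speed of plate below 0.03 m/s and angular speed of tree below 0.05 rad/s); the robot touches nothing.
It fails at once if one of the plates already on the tree is knocked off (height (world z) of any of plate_a, plate_b, plate_c below 0.08 m).
It fails at once if the parts bin is tilted or the speaker frame, fuse holder or belt clip is shifted more than 20 mm (distance of any of bin_lip, speaker_frame, fuse_holder, belt_clip from where it was at the start of the episode above 0.02 m).
It also fails if it takes over 67 s, if anything falls off the work surface, if the arm or the gripper's body presses on something with over 40 N, if the wrist force passes 120 N, or if a joint passes its speed limit or range.

## Working session

There is one attempt and no reset: what is moved stays moved. The work goes in short steps, each a Python script; the robot and the scene stay as the last script left them, time stands still between calls to the robot, and variables do not carry over. Pictures are saved under pics/ and viewed, and the job is handed in when it is done.

```bash
mkdir -p pics; ls; python3 - <<'E'
from station import robot, fingers, vision, workorder, recognise
import cv2
for n in ["scene","top","wrist"]:
    im=vision.grab_frame(n); cv2.imwrite(f"pics/{n}0.png",cv2.resize(im[:,:,::-1],(800,600),interpolation=cv2.INTER_CUBIC))
    c=vision.calibration(n); print(n,{k:(v.round(4).tolist() if hasattr(v,'round') else v) for k,v in c.items()})
    for l in ["tree_base","tree","branch_tip","branch_mid","plate","plate_eye","plate_a","rack","bin_lip","speaker_frame","fuse_holder","belt_clip","tree_knob"]:
        print(l,[(round(r['p'],2),[round(x) for x in r['rect']]) for r in recognise(l,n)])
print(robot.current_time_s())
E
```

```text
pics
scene {'mtx': [[387.4546, 0.0, 258.7902], [0.0, 387.4546, 189.813], [0.0, 0.0, 1.0]], 'extrinsics': [[0.88, 0.475, -0.0025, -0.501], [-0.2647, 0.4947, 0.8277, 0.0321], [0.3944, -0.7277, 0.5611, -1.5285], [0.0, 0.0, 0.0, 1.0]]}
tree_base [(0.87, [238, 258, 63, 37])]
tree [(0.61, [237, 215, 87, 56])]
branch_tip [(0.79, [238, 215, 85, 60])]
branch_mid [(0.72, [237, 212, 84, 64])]
plate [(0.96, [261, 227, 32, 54]), (0.92, [159, 257, 27, 48]), (0.88, [216, 234, 28, 50]), (0.81, [276, 181, 22, 35]), (0.76, [252, 207, 19, 38]), (0.74, [210, 203, 29, 49])]
plate_eye [(0.87, [276, 176, 17, 36])]
plate_a [(0.96, [261, 227, 32, 54]), (0.92, [159, 257, 27, 48]), (0.88, [216, 234, 28, 50]), (0.81, [276, 181, 22, 35]), (0.76, [252, 207, 19, 38]), (0.74, [210, 203, 29, 49])]
rack [(0.93, [277, 193, 36, 35])]
bin_lip [(0.91, [326, 240, 56, 52])]
speaker_frame [(0.74, [278, 192, 36, 29])]
fuse_holder [(0.66, [214, 233, 29, 47]), (0.53, [324, 240, 58, 56])]
belt_clip []
tree_knob [(0.73, [224, 221, 54, 48])]
top {'mtx': [[464.1036, 0.0, 256.8336], [0.0, 464.1036, 187.2569], [0.0, 0.0, 1.0]], 'ext
[... 662 characters left out ...]
.74, [381, 247, 23, 36]), (0.65, [198, 196, 37, 22])]
rack [(0.85, [205, 200, 45, 39]), (0.34, [199, 199, 40, 19])]
bin_lip [(0.91, [272, 109, 56, 48])]
speaker_frame [(0.82, [269, 253, 36, 42])]
fuse_holder [(0.59, [409, 223, 12, 13])]
belt_clip [(0.58, [112, 225, 9, 18])]
tree_knob [(0.7, [334, 181, 112, 110])]
wrist {'mtx': [[266.3842, 0.0, 253.11], [0.0, 266.3842, 189.9735], [0.0, 0.0, 1.0]], 'T_tool_cam': [[-0.0004, 0.9472, 0.3207, 0.0819], [1.0, -0.0001, 0.0016, 0.0], [0.0016, 0.3207, -0.9472, -0.1251], [0.0, 0.0, 0.0, 1.0]]}
tree_base []
tree []
branch_tip []
branch_mid []
plate []
plate_eye []
plate_a []
rack []
bin_lip []
speaker_frame []
fuse_holder []
belt_clip []
tree_knob []
2.1
```

View pics/scene0.png

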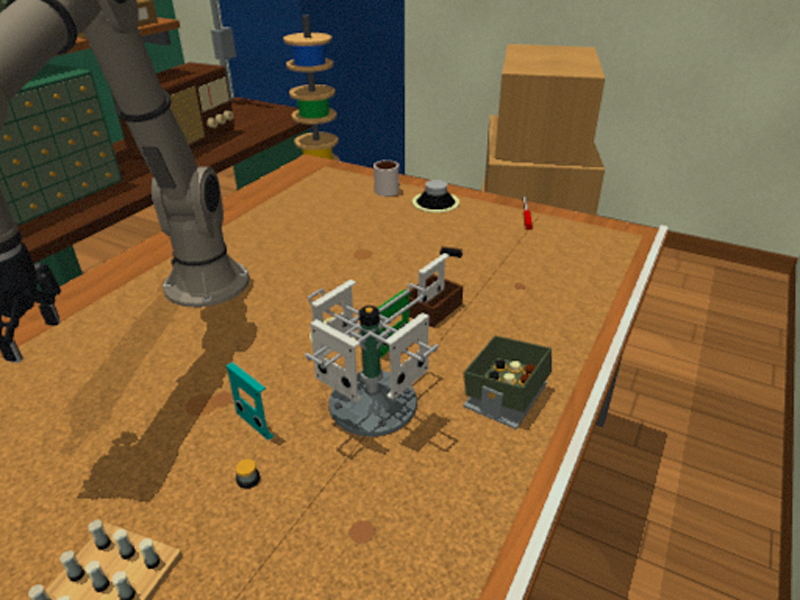

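View pics/top0.png

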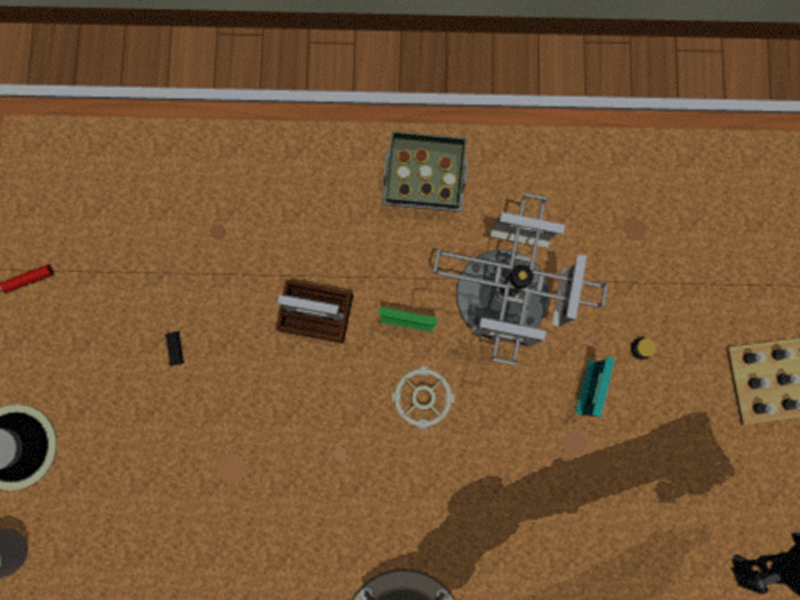

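```bash
python3 - <<'E'
import cv2
# crops from the already-saved upsampled images (no camera time)
a=cv2.imread('pics/top0.png'); b=cv2.imread('pics/scene0.png')
cv2.imwrite('pics/top0c.png',cv2.resize(a[120:440,260:690],(800,595),interpolation=cv2.INTER_CUBIC))
cv2.imwrite('pics/scene0c.png',cv2.resize(b[230:480,220:560],(800,588),interpolation=cv2.INTER_CUBIC))
E
```

```text
(no output)
```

View pics/top0c.png

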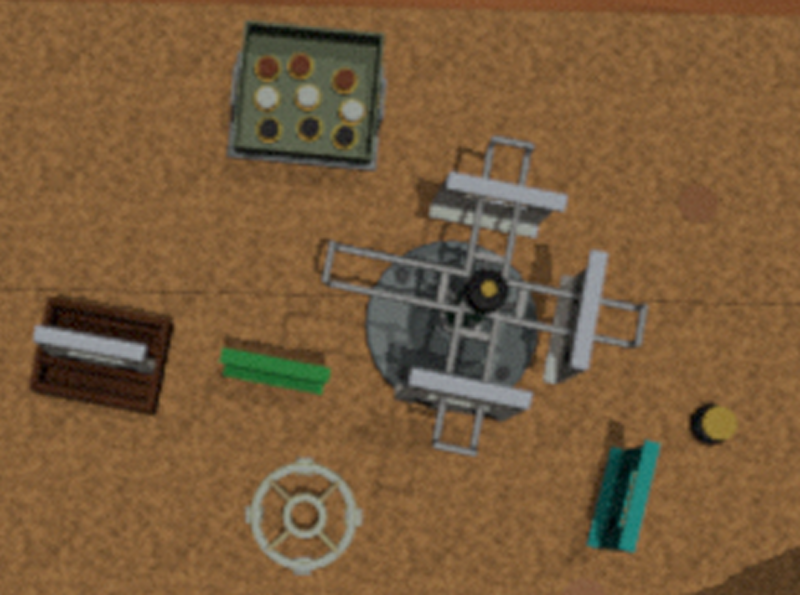

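View pics/scene0c.png

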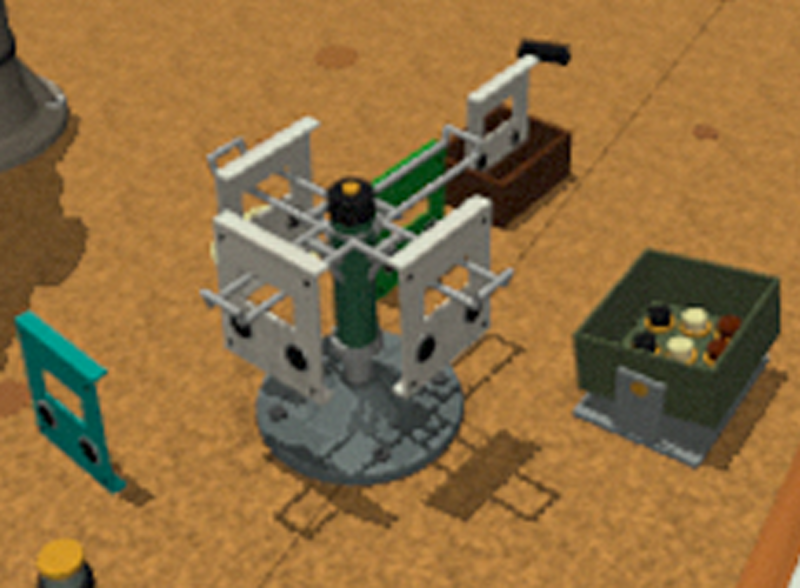

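```bash
cat > h.py <<'E'
import numpy as np, cv2
from scipy.optimize import least_squares
from station import robot, fingers, vision, workorder, recognise
def cal(n): 
    c=vision.calibration(n); return np.array(c['mtx']),np.array(c['extrinsics'])
F=np.diag([1,-1,-1.])
def proj(K,E,P):
    P=np.atleast_2d(P); c=(P@E[:3,:3].T+E[:3,3])@F
    q=c@K.T; return q[:,:2]/q[:,2:]
def ray(K,E,uv):
    d=E[:3,:3].T@F@np.linalg.inv(K)@np.array([uv[0],uv[1],1.]); o=-E[:3,:3].T@E[:3,3]; return o,d/np.linalg.norm(d)
def atz(K,E,uv,z):
    o,d=ray(K,E,uv); return o+d*(z-o[2])/d[2]
def tri(obs):
    A=np.zeros((3,3));b=np.zeros(3);L=[]
    for K,E,uv in obs:
        o,d=ray(K,E,uv);M=np.eye(3)-np.outer(d,d);A+=M;b+=M@o;L.append((o,d))
    p=np.linalg.solve(A,b); return p,[np.linalg.norm((np.eye(3)-np.outer(d,d))@(p-o)) for o,d in L]
def Rrpy(r):
    from scipy.spatial.transform import Rotation as R
    return R.from_euler('xyz',r,degrees=True).as_matrix()
def wristE(pos,rpy):
    T=np.eye(4);T[:3,:3]=Rrpy(rpy);T[:3,3]=pos
    return np.linalg.inv(T@np.array(vision.calibration('wrist')['T_tool_cam']))
def snap(n,name):
    p,r=robot.current_tool_pos(),robot.current_eef_rot()
    im=vision.grab_frame(n); cv2.imwrite(f'pics/{name}.png',cv2.resize(im[:,:,::-1],(800,600),interpolation=cv2.INTER_CUBIC))
    cv2.imwrite(f'pics/raw_{name}.png',im[:,:,::-1])
    return im,np.array(p),np.array(r)
def tc(u,v): return ((u*430/800+260)/1.5625,(v*320/595+120)/1.5625)
def sc(u,v): return ((220+u*340/800)/1.5625,(230+v*250/588)/1.5625)
E
python3 - <<'E'
from h import *
T=cal('top');S=cal('scene')
def t(name,a,b):
    p,e=tri([(*T,tc(*a)),(*S,sc(*b))]); print(name,p.round(4),np.round(e,4))
t('knob',(488,288),(350,187))
t('tip',(328,262),(463,139))
t('plateL',(35,335),(535,62)); t('plateR',(144,352),(471,99))
pp=lambda n,a,z:print(n,atz(*T,tc(*a),z).round(3))
pp('tipz205',(328,262),.205);pp('knobz222',(488,288),.222)
for q in [(36,328),(144,345),(143,360),(35,343)]: pp('plate127',q,.127)
for q in [(52,298),(172,320),(155,412),(33,388)]: pp('rack52',q,.052)
for q in [(222,347),(329,368),(326,392),(221,370)]: pp('green120',q,.12)
for q in [(245,22),(383,35),(375,168),(230,155)]: pp('bin',q,.1)
for q in [(658,442),(635,550)]: pp('teal',q,.12)
pp('speaker',(305,516),.03); pp('amber',(714,423),.033)
E
```

```text
knob [ 0.5916 -0.1708  0.2255] [0.0006 0.0006]
tip [ 0.6165 -0.0393  0.1987] [0.0012 0.0012]
plateL [0.5606 0.2205 0.1205] [0.0028 0.0028]
plateR [0.544  0.12   0.1284] [0.0003 0.0003]
tipz205 [ 0.614 -0.04   0.205]
knobz222 [ 0.592 -0.172  0.222]
plate127 [0.564 0.217 0.127]
plate127 [0.55  0.12  0.127]
plate127 [0.537 0.121 0.127]
plate127 [0.55  0.218 0.127]
rack52 [0.603 0.216 0.052]
rack52 [0.584 0.101 0.052]
rack52 [0.496 0.114 0.052]
rack52 [0.517 0.23  0.052]
green120 [0.551 0.051 0.12 ]
green120 [ 0.534 -0.046  0.12 ]
green120 [ 0.512 -0.044  0.12 ]
green120 [0.53  0.051 0.12 ]
bin [0.864 0.036 0.1  ]
bin [ 0.854 -0.094  0.1  ]
bin [ 0.724 -0.088  0.1  ]
bin [0.734 0.048 0.1  ]
teal [ 0.473 -0.34   0.12 ]
teal [ 0.377 -0.318  0.12 ]
speaker [ 0.401 -0.03   0.03 ]
amber [ 0.497 -0.421  0.033]
```

```bash
python3 - <<'E'
from h import *
print(robot.current_eef_rot(),robot.current_contact_force(),robot.tip_reach)
for yw in (-180,-135,-90,-45,0,45,90,135):
  o=[180,0,yw]; L=[]
  for p in ([.66,-.067,.33],[.66,-.067,.19],[.477,-.14,.19],[.55,.17,.13],[.55,.17,.35],[.40,-.17,.26],[.5,-.17,.24]):
    q=robot.inverse_kinematics(p,o); L.append(None if q is None else (round(q[0]),round(q[6])))
  print(yw,L)
E
```

```text
[1.79999942e+02 4.89674184e-04 2.05586283e+01] [-0.51370116  0.95026916  0.17582429] 0.017
-180 [(23, 82), (27, 79), (43, 94), (18, 45), (15, 54), (50, 108), (44, 97)]
-135 [(31, 119), (36, 114), (61, 128), (21, 87), (17, 97), (76, 147), (61, 132)]
-90 [(-24, -154), (-29, -149), (21, -168), (21, 132), (17, 142), (30, -160), (22, -165)]
-45 [(13, -136), (12, -136), (26, -124), (8, -171), (13, -169), (33, -115), (26, -121)]
0 [(16, -93), (16, -93), (30, -81), (14, -130), (16, -127), (36, -71), (30, -77)]
45 [(17, -48), (20, -51), (34, -37), (19, -91), (19, -84), (40, -26), (33, -33)]
90 [(21, -6), (24, -9), (40, 6), (18, -45), (19, -40), (46, 18), (39, 10)]
135 [(24, 36), (28, 32), (41, 51), (18, 0), (17, 7), (47, 63), (41, 54)]
```

```bash
python3 - <<'E'
from h import *
O=[180,0,90]
robot.line_to([.193,-.515,.33],velocity=.25)
fingers.gripper_to(0.0)
robot.move_to([.662,-.067,.33],O)
robot.line_to([.662,-.067,.189],velocity=.2)
print(robot.current_time_s(),robot.current_tool_pos(),robot.current_contact_force())
snap('scene','s1');snap('wrist','w1')
E
```

```text
6.5083 [ 0.66289803 -0.06717598  0.19058018] [-0.78178849 -0.56367402  1.21804265]
```

View pics/s1.png

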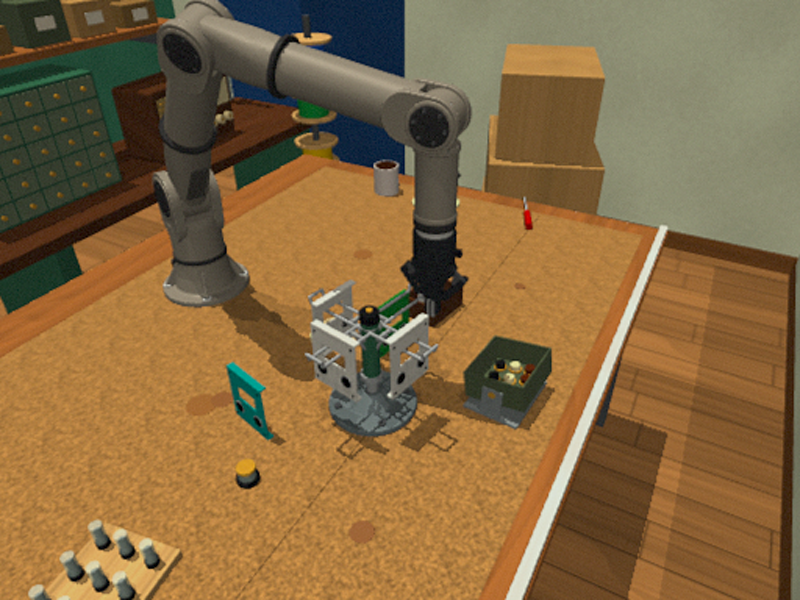

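View pics/w1.png

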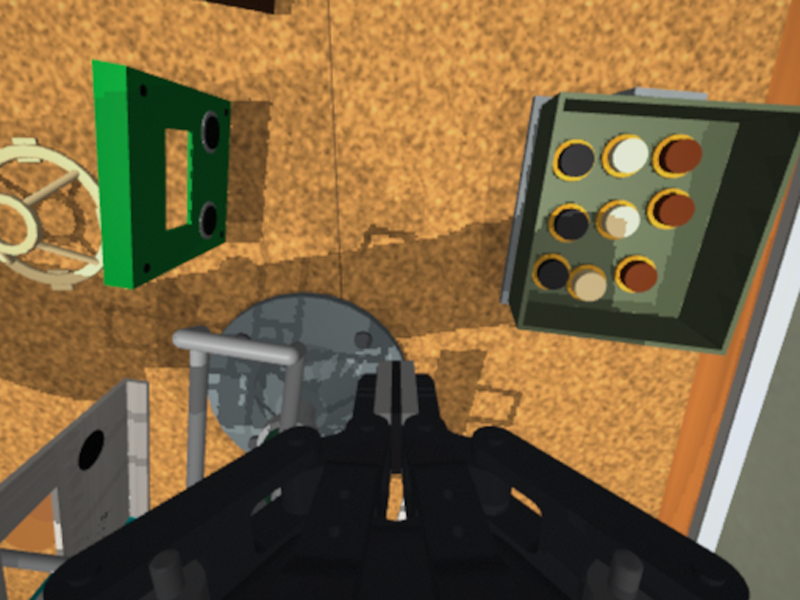

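```bash
python3 - <<'E'
from h import *
A=np.array([.592,-.172]); O=[180,0,90]
r=.1194
for a in np.linspace(58,162,10):
    c=np.cos(np.radians(a));s=np.sin(np.radians(a))
    robot.line_to([A[0]+r*c,A[1]+r*s,.189],velocity=.12)
    print(round(a),np.round(robot.current_contact_force(),1),round(robot.current_time_s(),1))
snap('top','t2');snap('wrist','w2');snap('scene','s2')
E
```

```text
58 [-0.3 -0.4 -0. ] 6.9
70 [ 0.9 -0.5 -0.1] 7.2
81 [ 0.6  0.3 -0. ] 7.6
93 [ 0.8 -0.2 -0.5] 7.9
104 [ 0.2 -0.5 -0.6] 8.3
116 [ 0.6 -0.4  0.3] 8.6
127 [-0.4  0.2 -0. ] 9.0
139 [-0.2 -0.4  0.7] 9.3
150 [-0.   0.2  0.1] 9.7
162 [ 0.6 -0.  -0. ] 10.0
```

View pics/s2.png

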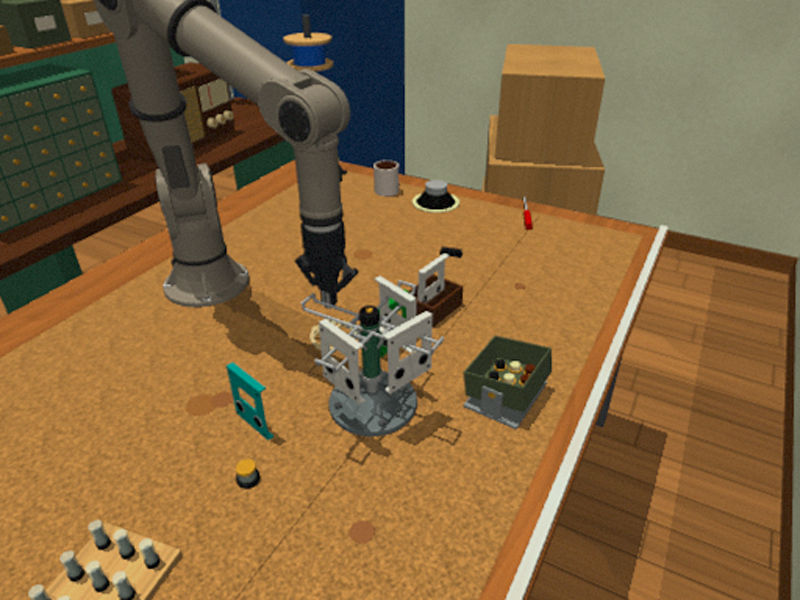

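View pics/t2.png

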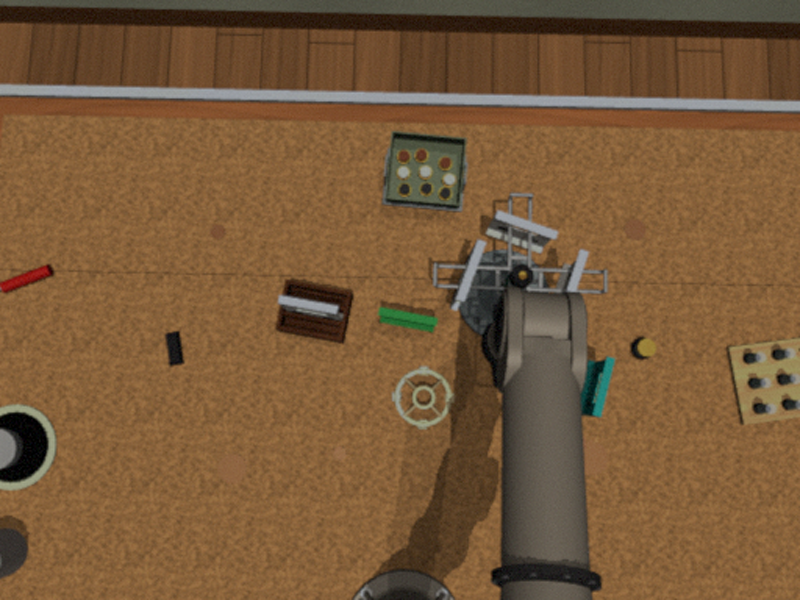

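View pics/w2.png

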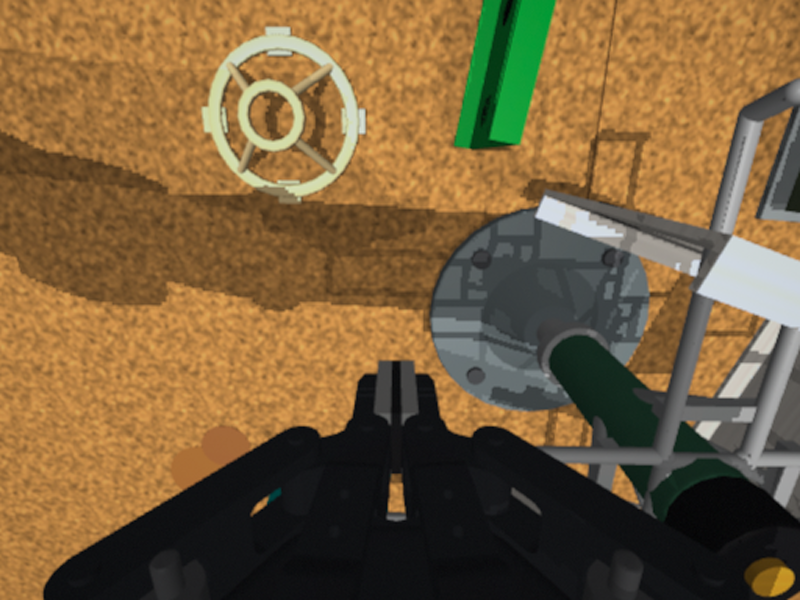

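```bash
python3 - <<'E'
from h import *
p=robot.current_tool_pos()
robot.line_to([p[0],p[1]+.012,p[2]],velocity=.1)
robot.line_to([p[0],p[1]+.012,.27],velocity=.25)
O=[180,0,82]
robot.move_to([.551,.10,.27],O)
fingers.gripper_to(0.6,force=40)
print(snap('wrist','w3')[1:]);print(snap('top','t3')[1:])
robot.line_to([.551,.168,.23],velocity=.25)
print(snap('wrist','w3b')[1:],robot.current_time_s());snap('scene','s3')
E
```

```text
(array([0.55103984, 0.09977863, 0.27012692]), array([1.79984243e+02, 2.11615753e-03, 8.19785797e+01]))
(array([0.55100171, 0.09990966, 0.27008593]), array([1.79992473e+02, 7.82077727e-04, 8.19909917e+01]))
(array([0.55047426, 0.16896357, 0.22943048]), array([-1.79942990e+02,  2.99643148e-02,  8.21423160e+01])) 13.0
```

View pics/w3.png

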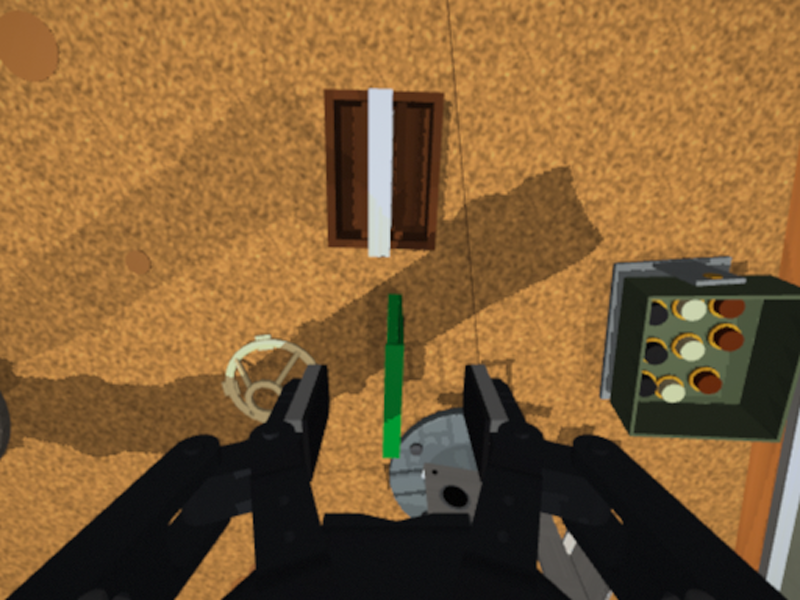

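View pics/w3b.png

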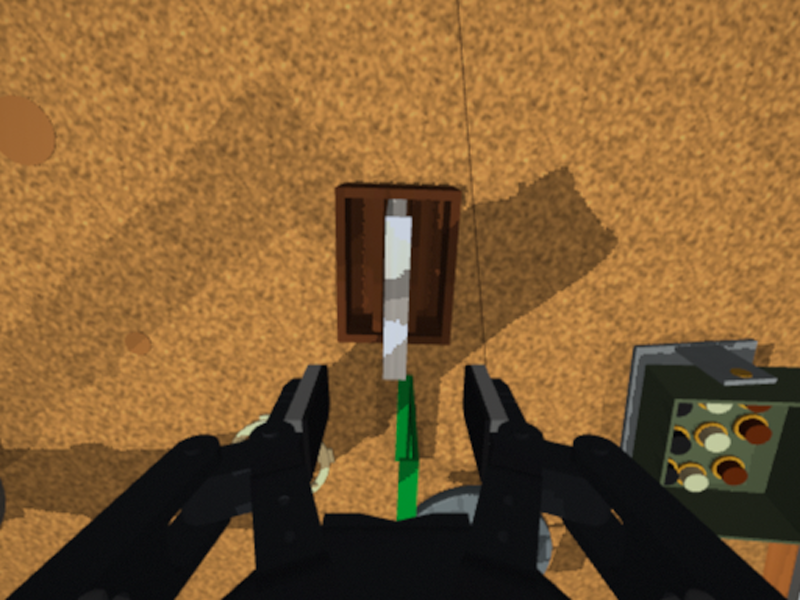

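View pics/t3.png

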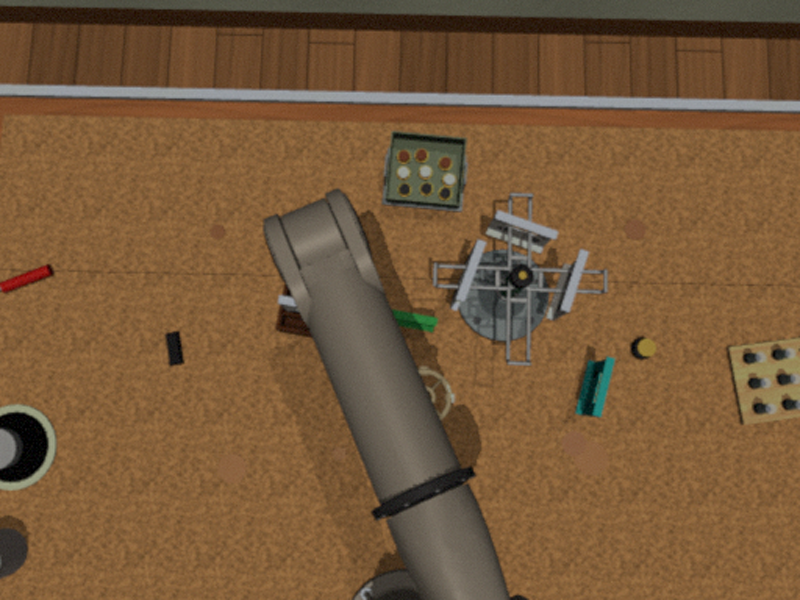

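View pics/s3.png

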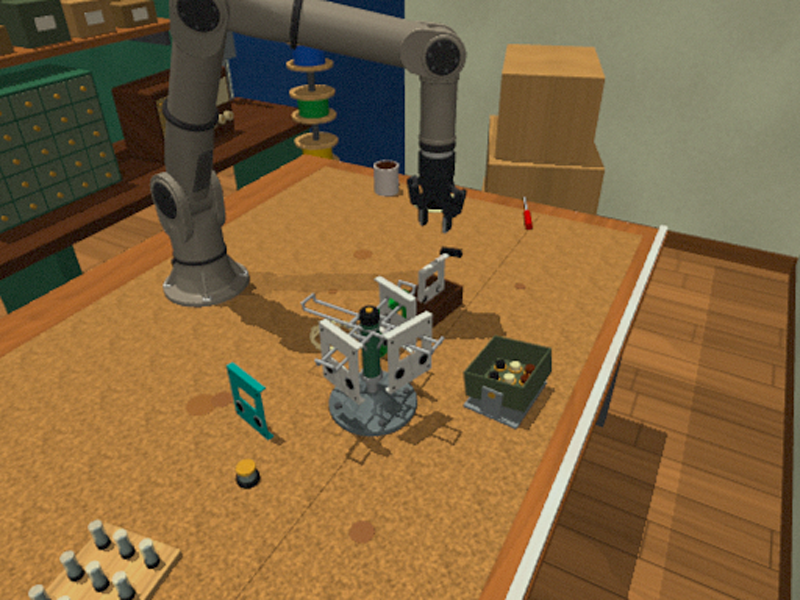

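```bash
python3 - <<'E'
from h import *
K=np.array(vision.calibration('wrist')['mtx'])
E1=wristE([0.55104,0.09978,0.27013],[179.984,0.002,81.979]);E2=wristE([0.55047,0.16896,0.22943],[-179.943,0.03,82.142])
k=1.5625
P=[]
for a,b in [((368,89),(386,217)),((393,89),(411,217)),((368,257),(382,380)),((391,257),(406,380))]:
    p,e=tri([(K,E1,np.array(a)/k),(K,E2,np.array(b)/k)]); print(p.round(4),np.round(e,4)); 
    print('  z127',atz(K,E1,np.array(a)/k,.127).round(4),atz(K,E2,np.array(b)/k,.127).round(4))
T=cal('top'); print('tip',atz(*T,np.array((519.5,362))/k,.202),'knob',atz(*T,np.array((521.5,275))/k,.222))
print('ends',atz(*T,np.array((508.5,361))/k,.202),atz(*T,np.array((530.5,362))/k,.202))
E
```

```text
[0.5513 0.2205 0.1269] [0.0002 0.0002]
  z127 [0.5512 0.2204 0.127 ] [0.5515 0.2205 0.127 ]
[0.5653 0.2185 0.1263] [0.0003 0.0003]
  z127 [0.5656 0.2184 0.127 ] [0.5649 0.2186 0.127 ]
[0.5348 0.1217 0.1266] [0.0002 0.0002]
  z127 [0.5351 0.1218 0.127 ] [0.5346 0.1219 0.127 ]
[0.5497 0.1195 0.1264] [0.0004 0.0004]
  z127 [0.5501 0.1196 0.127 ] [0.5493 0.1199 0.127 ]
tip [ 0.45858425 -0.1702016   0.202     ] knob [ 0.59153658 -0.17052848  0.222     ]
ends [ 0.45979899 -0.15319575  0.202     ] [ 0.45891001 -0.18721388  0.202     ]
```

```bash
python3 - <<'E'
from h import *
O=[180,0,80.8]
robot.line_to([.5503,.1701,.17],O,velocity=.15)
print(robot.line_to([.5503,.1701,.121],velocity=.1,f_stop=6))
fingers.gripper_to(0.0,force=50)
print(robot.current_finger_gap(),robot.current_contact_force(),robot.current_tool_pos())
robot.line_to([.5503,.1701,.20],velocity=.1)
robot.line_to([.5503,.1701,.29],velocity=.2)
print(robot.current_finger_gap(),robot.current_contact_force(),robot.current_tool_pos(),robot.current_time_s())
snap('wrist','w4');snap('scene','s4')
E
```

```text
False
0.14584905089943023 [0.92203162 0.66460359 3.21569567] [0.55089012 0.17048397 0.12189624]
0.14387626002102438 [-0.10169553 -0.0555423  -1.44473554] [0.54975032 0.16973886 0.28862454] 16.225
```

View pics/w4.png

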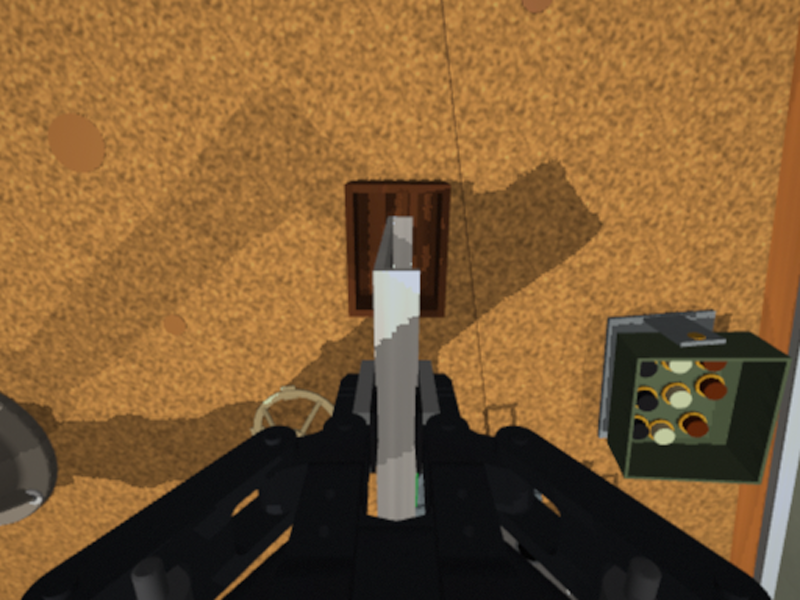

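View pics/s4.png

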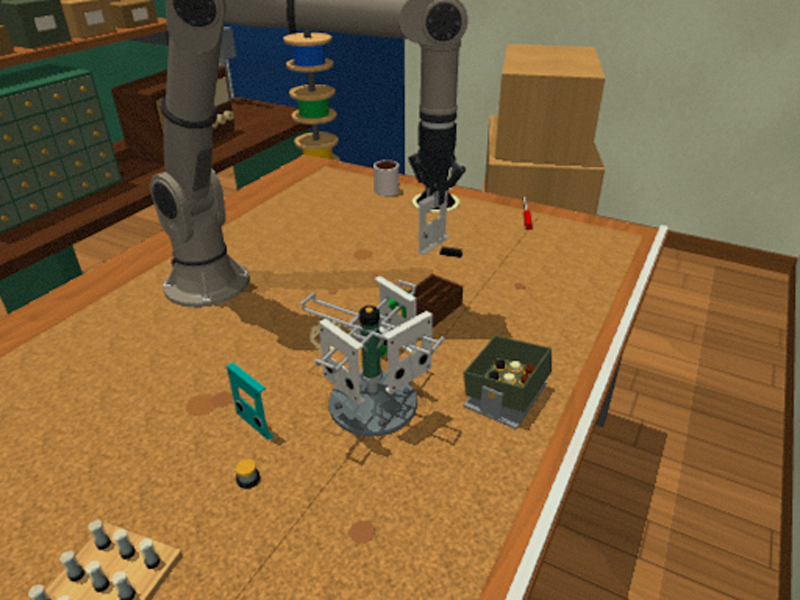

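```bash
python3 - <<'E'
from h import *
O=[180,0,90]
robot.line_to([.41,.0,.29],O,velocity=.25)
robot.line_to([.395,-.1703,.26],velocity=.25)
robot.line_to([.395,-.1703,.238],velocity=.15)
robot.pause(.3)
print(robot.current_tool_pos(),robot.current_eef_rot(),robot.current_finger_gap(),robot.current_time_s())
im,p,r=snap('scene','s5');snap('wrist','w5');snap('top','t5')
print([(round(q['p'],2),np.round(q['rect'])) for q in recognise('plate','scene')])
cv2.imwrite('pics/s5c.png',cv2.resize(im[150:270,150:310,::-1],(800,600),interpolation=cv2.INTER_CUBIC))
E
```

```text
[ 0.39545585 -0.17030715  0.23868093] [1.79930060e+02 3.57547597e-02 9.00126970e+01] 0.14438457763337617 18.8
[(0.96, array([181., 196.,  22.,  47.])), (0.92, array([159., 258.,  26.,  47.])), (0.9, array([261., 226.,  30.,  51.])), (0.85, array([217., 230.,  30.,  54.])), (0.84, array([254., 201.,  28.,  47.])), (0.41, array([251., 210.,  18.,  36.]))]
```

View pics/s5c.png

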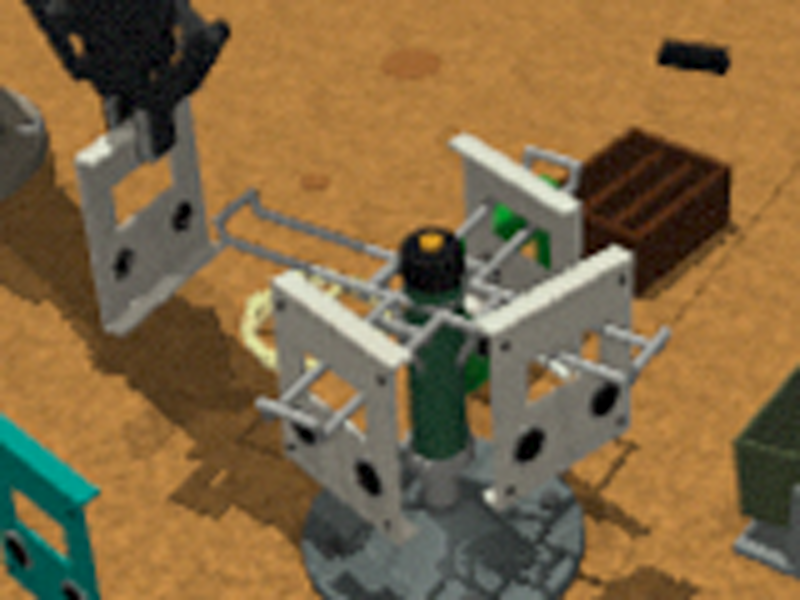

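View pics/w5.png

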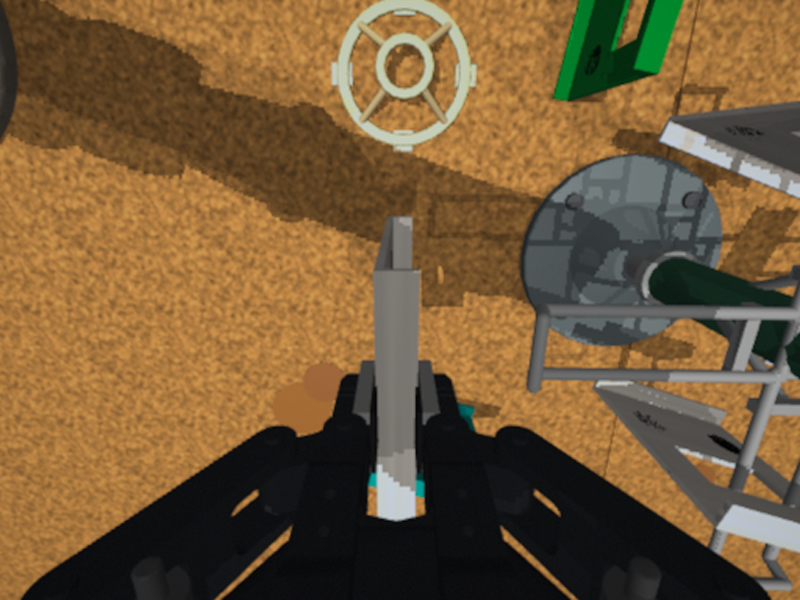

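View pics/t5.png

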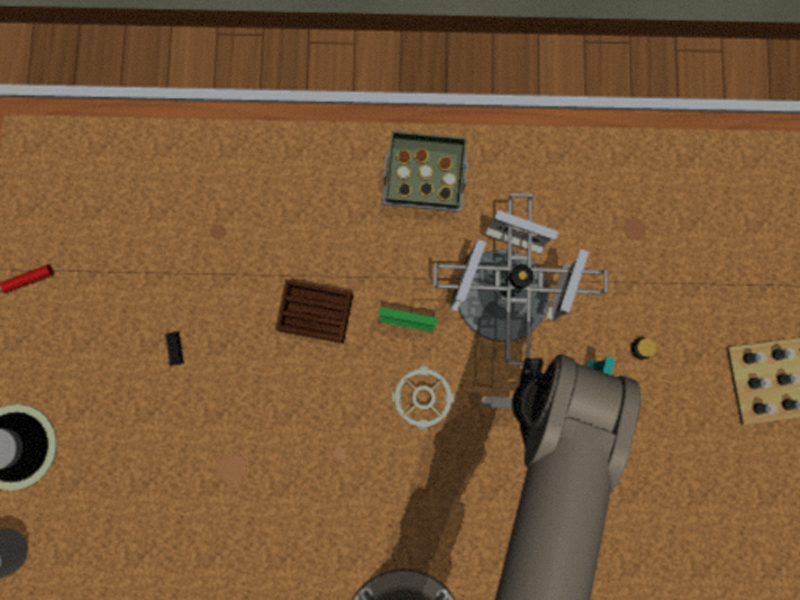

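```bash
python3 - <<'E'
from h import *
S=cal('scene'); raw=cv2.imread('pics/raw_s5.png')
im=cv2.resize(raw[160:235,160:260],(800,600),interpolation=cv2.INTER_CUBIC)
o=np.array([.3955,-.1703,.2387-.115])
def poly(pts,c):
    uv=((proj(*S,np.array(pts)+0)+.5-160)*8).astype(int) if False else (((proj(*S,np.array(pts))+.5)-[160,160])*8).astype(int)
    cv2.polylines(im,[uv],True,c,1)
b=lambda x,y0,y1,z0,z1:[o+[x,y0,z0],o+[x,y1,z0],o+[x,y1,z1],o+[x,y0,z1]]
poly(b(-.004,-.05,.05,0,.12),(0,0,255)); poly(b(-.004,-.027,.027,.058,.088),(0,0,255))
A=np.array([.5915,-.1705,0])
poly([A+[-.134,-.016,.205],A+[-.134,.016,.205]],(0,255,0))
poly([A+[-.05,-.016,.193],A+[-.13,-.016,.193]],(0,255,0));poly([A+[-.05,.016,.193],A+[-.13,.016,.193]],(0,255,0))
cv2.imwrite('pics/ov5.png',im)
E
```

```text
(no output)
```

View pics/ov5.png

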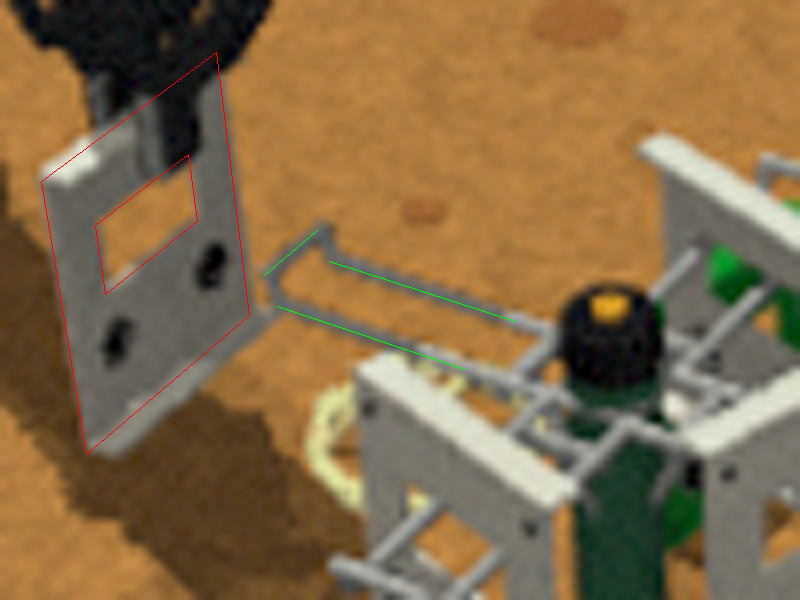

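```bash
python3 - <<'E'
from h import *
f=robot.line_to([.502,-.1705,.238],velocity=.08,f_stop=5)
print(f,robot.current_tool_pos(),robot.current_contact_force())
im,_,_=snap('scene','s6')
cv2.imwrite('pics/s6c.png',cv2.resize(im[150:270,150:310,::-1],(800,600),interpolation=cv2.INTER_CUBIC))
snap('wrist','w6'); print(robot.current_time_s())
E
```

```text
False [ 0.50156293 -0.17064047  0.23806976] [ 0.66727985 -0.89346674 -1.0437893 ]
20.5917
```

View pics/s6c.png

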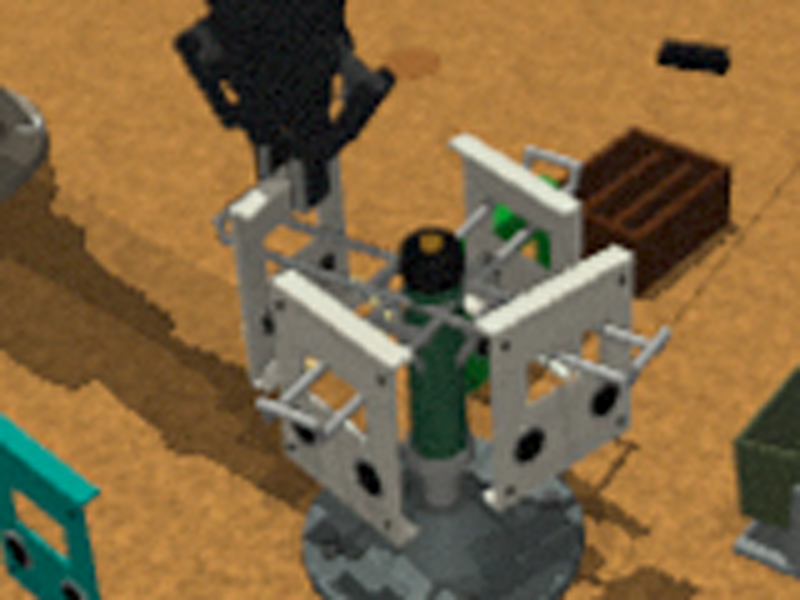

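View pics/w6.png

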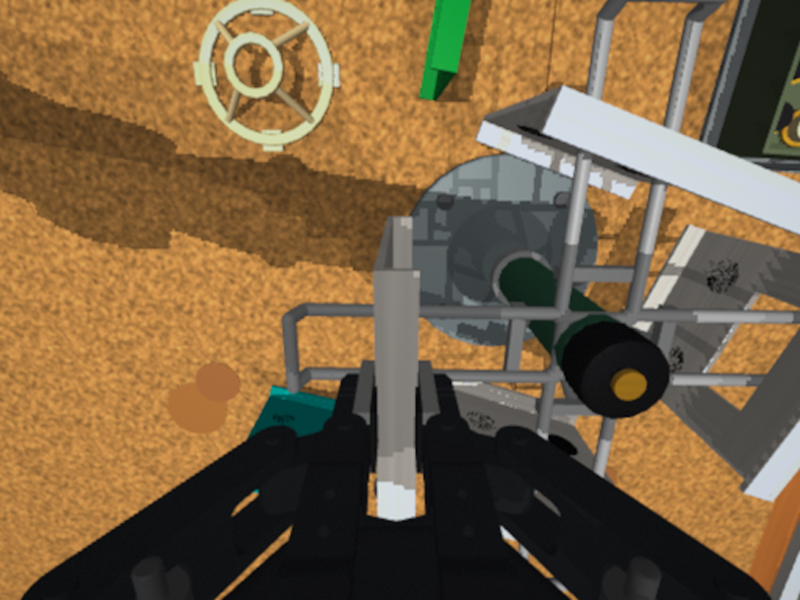

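```bash
python3 - <<'E'
from h import *
f=robot.line_to([.502,-.1705,.2165],velocity=.03,f_stop=2.5)
print(f,robot.current_tool_pos(),robot.current_contact_force())
g=robot.current_finger_gap()
for k in (.18,.22,.28,.40): fingers.gripper_to(k,force=20)
im,_,_=snap('scene','s7')
cv2.imwrite('pics/s7c.png',cv2.resize(im[150:270,150:310,::-1],(800,600),interpolation=cv2.INTER_CUBIC))
snap('wrist','w7'); print(robot.current_time_s(),robot.current_finger_gap(),robot.current_contact_force())
E
```

```text
True [ 0.50175411 -0.17048074  0.21948524] [-0.30427245  0.00649139  4.03788238]
22.2167 0.40094832409496195 [ 0.35832952 -0.01338324  0.3547265 ]
```

View pics/s7c.png

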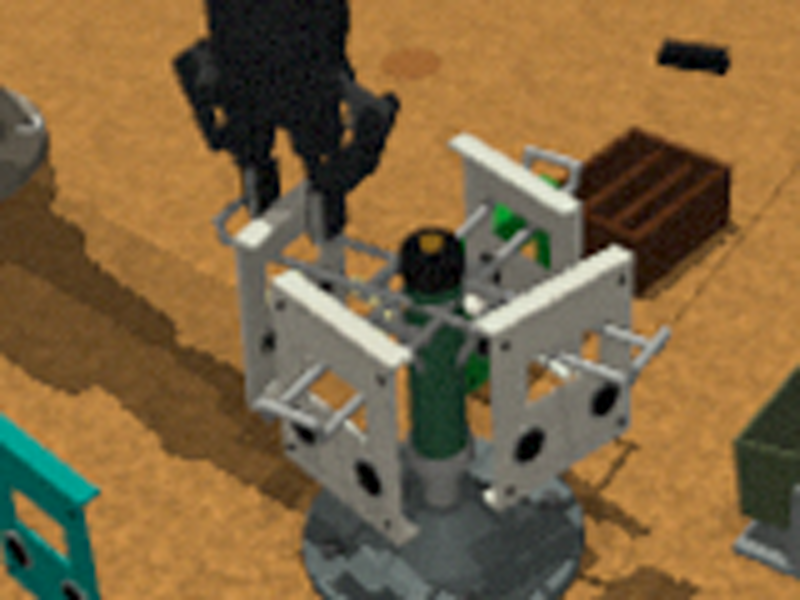

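View pics/w7.png

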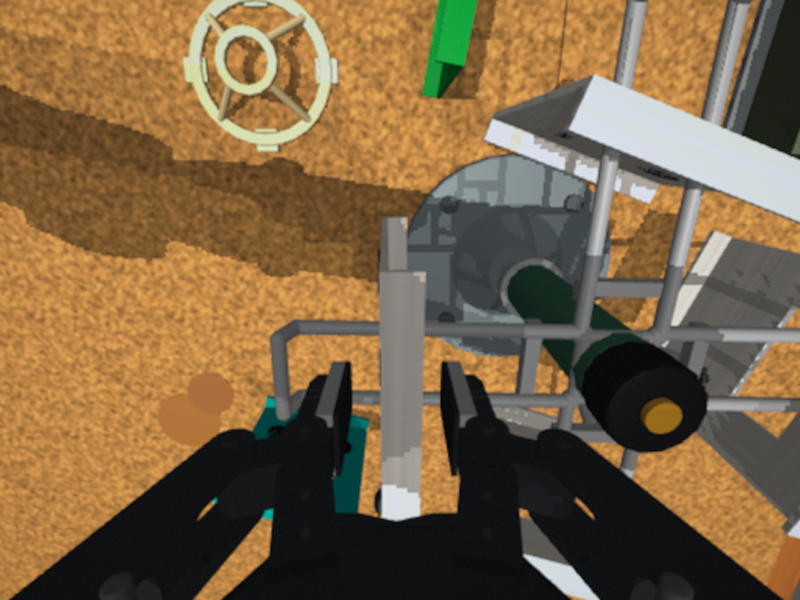

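```bash
python3 - <<'E'
from h import *
robot.line_to([.5018,-.1705,.25],velocity=.06)
robot.line_to([.5018,-.1705,.36],velocity=.2)
robot.line_to([.40,.05,.36],velocity=.25)
robot.pause(.5)
im,_,_=snap('scene','s8')
cv2.imwrite('pics/s8c.png',cv2.resize(im[150:270,150:310,::-1],(800,600),interpolation=cv2.INTER_CUBIC))
im,_,_=snap('top','t8')
cv2.imwrite('pics/t8c.png',cv2.resize(im[100:250,230:430,::-1],(800,600),interpolation=cv2.INTER_CUBIC)); print(robot.current_time_s())
# overlay of expected hung plate on scene
S=cal('scene'); raw=cv2.imread('pics/raw_s8.png'); v=cv2.resize(raw[160:235,175:275],(800,600),interpolation=cv2.INTER_CUBIC)
o=np.array([.5018,-.1705,.105])
for x,y0,y1,z0,z1 in [(-.004,-.05,.05,0,.12),(.007,-.05,.05,0,.12),(-.004,-.027,.027,.058,.088)]:
    P=np.array([o+[x,y0,z0],o+[x,y1,z0],o+[x,y1,z1],o+[x,y0,z1]])
    cv2.polylines(v,[((proj(*S,P)+.5-[175,160])*8).astype(int)],True,(0,0,255),1)
cv2.imwrite('pics/ov8.png',v)
E
```

```text
25.3167
```

View pics/s8c.png

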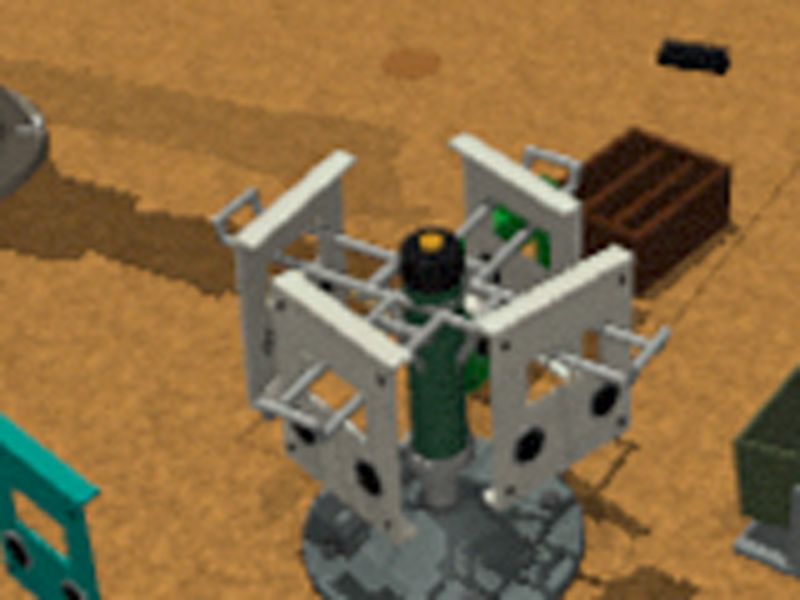

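View pics/t8c.png

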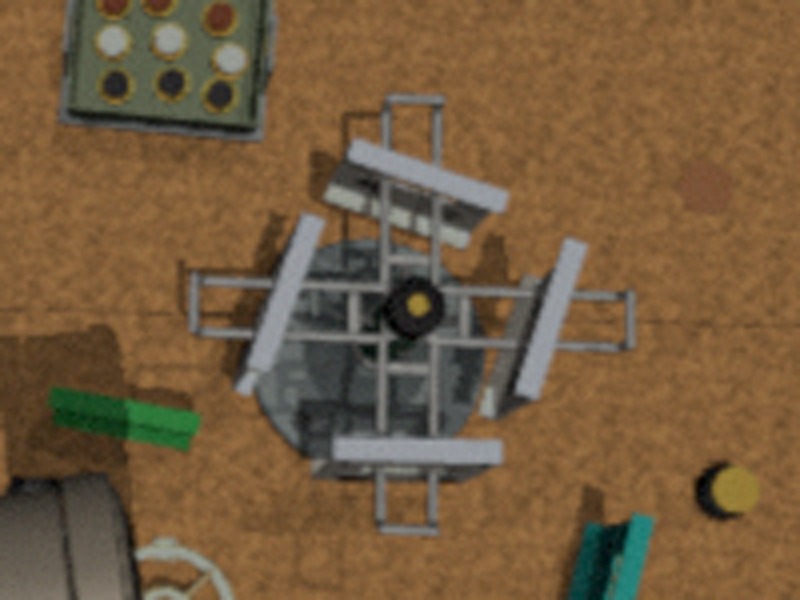

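View pics/ov8.png

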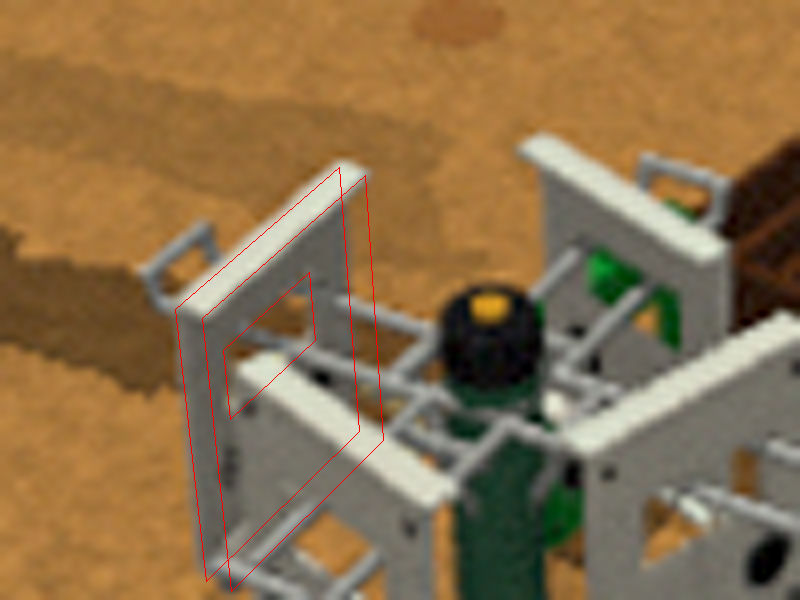

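```bash
python3 - <<'E'
from h import *
a,_,_=snap('scene','s9'); robot.pause(.5); b,_,_=snap('scene','s10')
d=cv2.absdiff(a,b)[150:270,180:300].astype(int); print(d.mean(),(d>40).sum(), np.abs(cv2.imread('pics/raw_s8.png')[150:270,180:300].astype(int)-cv2.imread('pics/raw_s10.png')[150:270,180:300]).max())
workorder.close_job()
E
```

```text
2.5970601851851853 0 41
the job is handed in; nothing more can be done
```

The job is handed in: the chassis plate hangs by its window on the empty branch, which points at the robot's side. I finished in about 26 s of the 67 s allowed, and no verdict was reported.

- **Turning the tree:** I pushed the empty branch with closed fingers from about 80° round to about 180°. From the top image the tip measured (0.459, -0.170) and the axis (0.592, -0.171), so it points along -x to within about 1°.
- **Moving the plate:** I located the plate from two wrist-camera views and gripped its top lip. I passed its window over the turned-up tip and lowered it until it touched the rods. The contact height puts the window edge at about 192.5 mm, against 193 mm expected.
- **Final position:** The hung plate matches its projected outline in the scene camera. It hangs about 90–95 mm from the axis and is centred on the branch. Its lower edge sits about a pixel off the projection, which suggests at most a small lean, roughly 0.07 rad against the 0.2 limit.
- **At rest and clear:** Two scene pictures 0.5 s apart showed only image noise, and the gripper was well clear when I handed in.
- **Other things:** The other three plates still hang upright, but the push turned them about 15–20° on their rods. The bin, speaker frame and belt clip look unmoved in the pictures. The network never found the fuse holder reliably, so I did not check it separately; nothing was handled anywhere but at the rack and the tree.

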